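Point out the weight and the dish

TASK

Show a colleague which weight goes into which dish, by pointing only. From straight above, point at the middle-sized of the three brass weights, the fingertips (best closed together) centred one to three centimetres above it, and stay there for two seconds; then point in the same way at the centre of the glass dish that has the capped vial standing beside it for at least two seconds, and finish still pointing there. Touch and move nothing at all, and pass well above the other two weights and the other dish, so that you do not seem to point at them.

Things in the scene. Friction and masses are not known exactly. Their poses are not given: they have to be found in the camera images.
- weight_middle: The middle-sized of three turned brass weights with a knob on top, standing loose on the worktop: 23 mm across, 30 mm high. Origin at the centre of its underside, z up, so its top is 30 mm above the origin.
- weight_small: The smallest brass weight, same shape: 18 mm across, 24 mm high. Origin at the centre of its underside, z up. Not to be pointed at.
- weight_large: The largest brass weight, same shape: 28 mm across, 36 mm high. Origin at the centre of its underside, z up. Not to be pointed at.
- dish_target: The round shallow clear glass dish with the capped vial beside it: 68 mm across, 14 mm high, empty. Origin at the centre of its underside, z up, so its rim is 14 mm above the origin. Weights and dishes stand in any order in two loose rows, to the right of the blue instrument.
- dish_other: The second, identical glass dish (68 mm across, 14 mm high), with no vial beside it. Origin at the centre of its underside, z up. Not to be pointed at.
- sample_vial: Small capped glass vial, upright: 23 mm across, 50 mm high. Origin at the centre of its underside, z up. It stands about 52 mm from the centre of its dish, on the far side of the dish as seen from the robot.
- beaker: Bystander: glass beaker, 65 mm across, 81 mm high, behind the work. Origin at the centre of its underside, z up.
- horseshoe_magnet: Bystander: horseshoe magnet lying flat, 78 x 52 x 12 mm, to the right of the work. Origin at the centre of its underside, z up.
- tape_roll: Bystander: roll of tape lying flat, 62 mm across, 19 mm high, behind the work. Origin at the centre of its underside, z up.
Not all that is in view belongs to the job. Leave any turquoise look-alike of the dish_target alone.

How it is judged (in metres and radians):
On the way, in this order (a step that is already met when the one before it is completed fails the run):
1. the fingertips dwell just above the middle-sized brass weight (horizontal distance between the grasp point and weight_middle below 0.015 m and z of the grasp point in the frame of weight_middle between 0.037 and 0.094 m), for 1.5 s.
2. then they dwell just above the centre of the dish beside the vial (horizontal distance between the grasp point and dish_target below 0.02 m and z of the grasp point in the frame of dish_target between 0.021 and 0.078 m), for 1.5 s.
At the end, for the whole second after the job is handed in: The fingertips are still held over the dish beside the vial, within 20 mm of its centre and not more than about 45 mm above its rim; all weights, dishes, the vial and the bystanders are within 5 mm of where they stood (all of step 2 and distance of each of weight_small, weight_middle, weight_large, dish_target, dish_other, sample_vial, beaker, horseshoe_magnet, tape_roll from where it was at the start of the episode below 0.005 m); the robot touches nothing.
It fails at once if the robot touches something (contact force between any of the fingers, the arm and anything else above 0.3 N).
It fails at once if something is moved or lifted (distance of any of weight_small, weight_middle, weight_large, dish_target, dish_other, sample_vial, beaker, horseshoe_magnet, tape_roll from where it was at the start of the episode above 0.008 m).
It fails at once if the fingertips point at (come within about 45 mm above) another weight or the other dish ((horizontal distance between the grasp point and weight_small below 0.02 m and z of the grasp point in the frame of weight_small below 0.088 m) or (horizontal distance between the grasp point and weight_large below 0.02 m and z of the grasp point in the frame of weight_large below 0.1 m) or (horizontal distance between the grasp point and dish_other below 0.03 m and z of the grasp point in the frame of dish_other below 0.078 m)).
It also fails if it takes over 42 s, if anything falls off the work surface, if the arm or the gripper's body presses on something with over 40 N, if the wrist force passes 120 N, or if a joint passes its speed limit or range.

ROBOT

A 7-joint arm with a two-finger parallel gripper is mounted at the origin on a cart in front of the work surface, level with it; the furniture and walls round the work are solid. World frame = base frame: x ahead of the robot, y to its left, z up, the work surface at z = 0. Lengths are in m, angles in degrees, forces in N, time in s.
With the tool pointing down it reaches from about 0.4 to 0.85 m from the base axis. Payload 4.5 kg.
Tool frame: the origin (TCP) lies at the very end of the fingers, on their centre line; the grasp point (between the pads) lies 19 mm behind it; z points along the fingers, y is the line along which they close (so a half turn about z gives the same grasp; the last joint's range is limited). The gripper opens to 85 mm and grips with 20 to 120 N. Pads are 22 mm wide; open, the fingers measure 114 mm over their backs; the gripper's body (76 mm by 85 mm) begins 54 mm behind the grasp point. The pads swing forward as they close: fully open they stand 13 mm farther back than shut.
Start: joints at [68.457, 39.483, -11.15, 89.685, 9.013, 51.709, -12.324], TCP at [0.249, -0.573, 0.231] pointing down, gripper open.
Joint ranges: [-172.22, 172.22], [-26.19, 119.32], [-84.43, 86.54], [7.71, 146.69], [-57.33, 237.33], [2.42, 119.75], [-152.13, 152.13]. Speed limits (degrees/s): [147.25, 147.25, 180, 180, 180, 180, 180].

INTERFACE

Orientations are given as a 3x3 rotation matrix whose columns are the frame's x, y, z axes.
In Python, from plant import ctrl gives the robot as it stands.
- The arm moves only by the tool play_rows, never from a script. Its argument "moves" is a list of rows, each a list of 3 entries, a list of its own where there are three numbers: the shift along the tool's x, y, z as a fraction of full scale, then the turn about the tool's z as a fraction of full scale, then the finger opening in mm, from 0 to 85.4. In form: [[[dx, dy, dz], twist, hand], ...]. A call has 1 to 8 rows; each row shifts and turns the commanded pose from where the row before left it, along the tool's axes as they then stand; what a row does not reach is not made up. Full scale, the value 1, is 0.4 m for a shift and 45 degrees for a turn. A row lasts 1/12 s, in which the tool goes at most 41.7 mm and 7.16 degrees, less where a joint would pass 70% of its speed; a pose out of reach is approached as far as the arm can. A call with a number of a shift or a turn outside -1 to 1 is refused whole. A call with a gripper value outside its range is refused whole. The fingers move at their own pace and stop on an object; "newtons" is the grip in N (left out, the last holds). Time passes only in rows, so rows that do not move let the fingers close. It gives the time, the measured TCP pose, the force, the opening and the grip force at its end, in the units of the state.
- ctrl.sense(): the state, without advancing time (a new reading comes with each control period).
- ctrl.read_camera(name): name is "scene" or "side" or "wrist"; returns a dict with "image" (480x640x3 uint8, red, green, blue), "K" (3x3 intrinsics, pixels), "D" ([k1, k2, p1, p2, k3] as OpenCV has them; the pictures are not rectified), "extrinsics" (4x4, takes a point from world to camera coordinates). Camera axes: x right, y up, looking along -z (the intrinsics and any distortion apply to the point x, -y, -z); pixel columns grow to the right and rows downward; lengths in m; the calibration is good to about 2 mm. A picture is of the moment at which its call begins. There is no depth.
- ctrl.sign_off(): hands the job in; it is judged then, once.
The state is a dict: "t": time; "q": joint angles; "joint_vel": joint speeds; "joint_torque": joint torques, N m; "tool_pos": TCP position; "tcp_rot": TCP orientation; "force": force on the tool from outside, world axes, zero at the start; "torque": the same for the moment, N m; "gripper_width": finger opening in m; "grasp_force": force on a finger pad.
Only numpy, scipy, OpenCV 4.12 (cv2) and the standard library are available. Lean on these libraries where they do the work, as an engineer would, in place of code of your own. Each camera call takes 0.05 s, during which the arm holds its last target. There are 200 camera calls.

## Working session

There is one attempt and no reset: what is moved stays moved. The work goes in short steps, Python scripts to look and compute and a tool call to move; the robot and the scene stay as the last step left them, time stands still between calls to the robot, and variables do not carry over. Pictures are saved under pics/ and viewed, at most 10 in all, crops included, and the job is handed in when it is done.

Besides the shell and the picture viewer there is one more tool, called after "Request:" as a command line: name --argument value ..., lists and objects as JSON in quotes. play_rows: Moves the arm, as the interface text tells. Shift numbers are shares of 0.4 m and turn numbers shares of 45 degrees, none past 1 either way. Its arguments: {"type":"object","properties":{"moves":{"type":"array"},"newtons":{"type":"number"}},"required":["moves"]}

```bash
mkdir -p pics; cat > h.py <<'E'
import numpy as np, cv2
def ray(c,u,v,z):
    n=cv2.undistortPoints(np.array([[[u,v]]],float),c["K"],np.array(c["D"],float))[0,0]
    E=np.array(c["extrinsics"]);R,t=E[:3,:3],E[:3,3]
    o=-R.T@t; d=R.T@np.array([n[0],-n[1],-1]); return o+d*(z-o[2])/d[2]
E
python3 - <<'E'
from plant import ctrl
import cv2,pickle,numpy as np
for n in("scene","side"):
    c=ctrl.read_camera(n);c["K"]=np.array(c["K"]);pickle.dump(c,open(n+".pkl","wb"));cv2.imwrite(f"pics/{n}0.png",c["image"][:,:,::-1])
    E=np.array(c["extrinsics"]);print(n,-E[:3,:3].T@E[:3,3])
s=ctrl.sense();print(s["t"],s["tool_pos"],s["tcp_rot"])
E
```

```text
scene [ 0.21051613 -1.00857818  0.39764907]
side [ 0.17980819 -1.01338833  0.370698  ]
0.1 [ 0.24872114 -0.57273171  0.23055064] [[ 9.17190193e-01  3.98448917e-01 -7.81458857e-04]
 [ 3.98449666e-01 -9.17188974e-01  1.50001165e-03]
 [-1.19067430e-04 -1.68716799e-03 -9.99998570e-01]]
```

View pics/scene0.png

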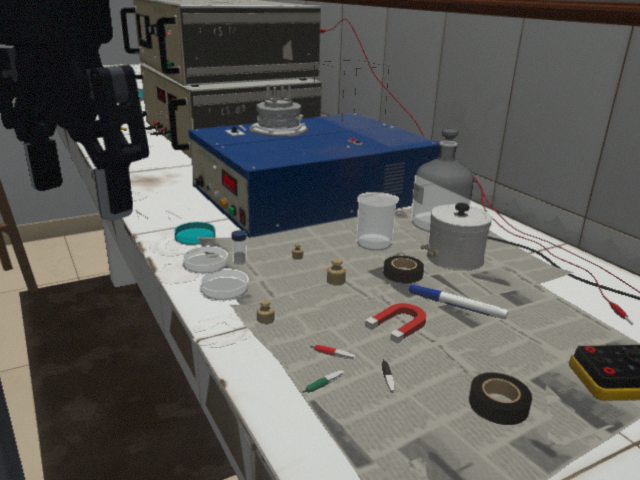

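View pics/side0.png

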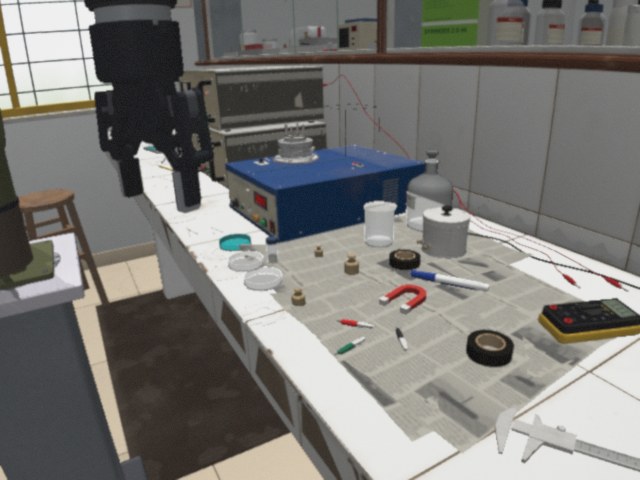

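The scene view shows weights at about (297,252), (336,273) and (265,312). The clear dishes are at (206,259) and (225,284), the vial base is near (239,262), and the turquoise decoy is at (195,233). I'll enlarge this area and compute positions.

```bash
python3 - <<'E'
import pickle,cv2
from h import *
c=pickle.load(open("scene.pkl","rb"));d=pickle.load(open("side.pkl","rb"))
for n,u,v,z in [("wA",297,258,0),("wB",336,282,0),("wC",265,320,0),("dish1",206,258,.01),("dish2",225,283,.01),("vial",239,262,0),("vialtop",239,235,.05),("teal",195,232,.01),("beaker",375,245,0),("magnet",400,320,.0)]:
    print(n,ray(c,u,v,z).round(3), np.linalg.norm(ray(c,u,v,z)-[0.21,-1.008,.398]).round(3))
a=cv2.resize(c["image"][210:340,150:370],(800,473),interpolation=cv2.INTER_CUBIC)
cv2.imwrite("pics/crop.png",a[:,:,::-1])
print(c["K"])
E
```

```text
wA [ 0.576 -0.295  0.   ] 0.895
wB [ 0.592 -0.39   0.   ] 0.829
wC [ 0.458 -0.437  0.   ] 0.739
dish1 [ 0.442 -0.252  0.01 ] 0.88
dish2 [ 0.44  -0.339  0.01 ] 0.807
vial [ 0.489 -0.268  0.   ] 0.885
vialtop [ 0.487 -0.277  0.05 ] 0.855
teal [ 0.457 -0.15   0.01 ] 0.973
beaker [ 0.716 -0.308  0.   ] 0.951
magnet [ 0.615 -0.515  0.   ] 0.752
[[565.30020924   0.         312.20665407]
 [  0.         565.30020924 242.12076623]
 [  0.           0.           1.        ]]
```

View pics/crop.png

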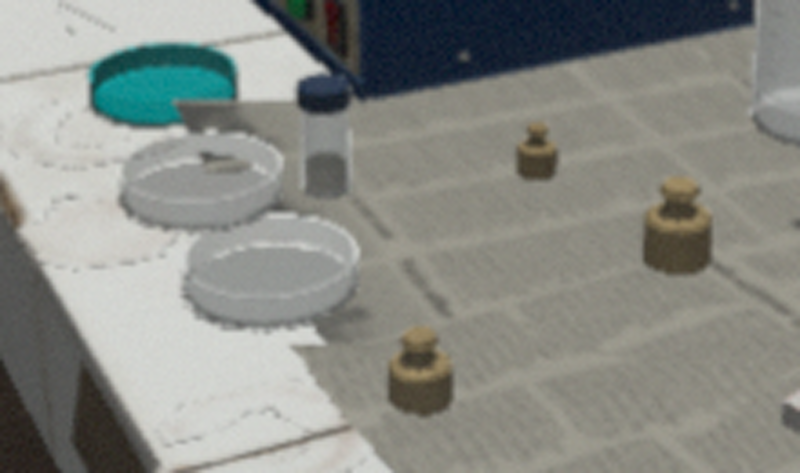

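Sizes from pixel widths are 17 mm (far left), 27 mm (far right) and 23 mm (near), so the near weight is the middle one, at about (0.458, -0.437). The vial is 50 mm from the dish at (0.442, -0.252) and 85 mm from the other, so that one is the target. Next I go above the weight with the fingers closing.

Request:
play_rows --moves '[[[0.077,-0.013,0.02],0,0],[[0.077,-0.013,0.02],0,0],[[0.077,-0.013,0.02],0,0],[[0.077,-0.013,0.02],0,0],[[0.077,-0.013,0.02],0,0],[[0.077,-0.013,0.02],0,0],[[0.077,-0.013,0.02],0,0],[[0.077,-0.013,0.02],0,0]]'

```text
t: 0.77
tool_pos: [0.4594, -0.4357, 0.1665]
tcp_rot: [[0.917, 0.398, -0.001], [0.398, -0.917, 0.001], [-0.0, -0.001, -1.0]]
force: [0.6, -0.5, -0.5]
gripper_width: 0.0
grasp_force: 0.0
```

Request:
play_rows --moves '[[[0,0,0],0,0],[[0,0,0],0,0],[[0,0,0],0,0],[[0,0,0],0,0]]'

```text
t: 1.1
tool_pos: [0.4568, -0.4383, 0.1673]
tcp_rot: [[0.918, 0.396, -0.001], [0.396, -0.918, -0.001], [-0.002, 0.0, -1.0]]
force: [0.3, -0.5, -0.0]
gripper_width: 0.0001
grasp_force: 0.0
```

```bash
python3 - <<'E'
from plant import ctrl
import cv2,pickle,numpy as np
c=ctrl.read_camera("wrist");c["K"]=np.array(c["K"]);pickle.dump(c,open("wrist.pkl","wb"));cv2.imwrite("pics/w1.png",c["image"][:,:,::-1])
s=ctrl.sense();print(s["t"],s["tool_pos"],s["tcp_rot"],s["gripper_width"],s["force"])
E
```

```text
1.15 [ 0.456851   -0.43840764  0.16743263] [[ 9.18223220e-01  3.96062033e-01 -9.92011926e-04]
 [ 3.96061121e-01 -9.18223607e-01 -9.97907163e-04]
 [-1.30612191e-03  5.23404174e-04 -9.99999010e-01]] 0.00013968920411645637 [ 0.23320008 -0.29582235 -0.13391652]
```

View pics/w1.png

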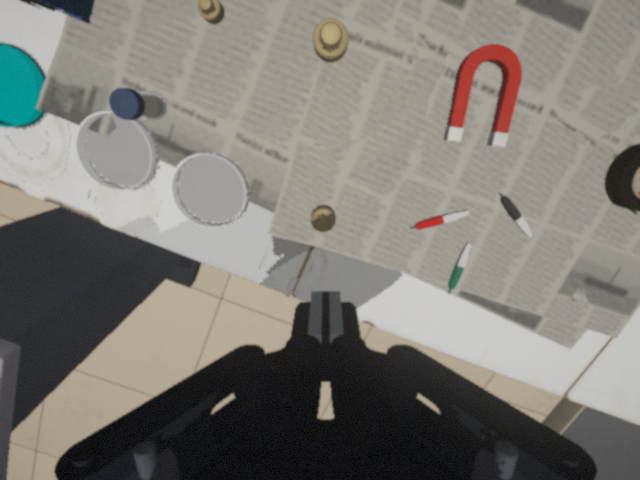

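In the wrist view the middle weight is at (322,215), dish 1 with the vial at (117,150), dish 2 at (210,189) and the vial cap at (127,103).

```bash
python3 - <<'E'
import pickle
from h import *
c=pickle.load(open("wrist.pkl","rb"));s=pickle.load(open("scene.pkl","rb"))
for n,u,v,z in [("C",322,214,.028),("d1",117,150,.012),("d2",210,188,.012),("vial",127,103,.05),("B",331,35,.034),("A",209,7,.023)]: print(n,ray(c,u,v,z).round(3))
for n,u,v,z in [("C",265.5,302.5,.028),("d1",205.8,256.2,.014),("d2",225,279.5,.014)]: print(n,ray(s,u,v,z).round(3))
E
```

```text
C [ 0.466 -0.433  0.028]
d1 [ 0.445 -0.248  0.012]
d2 [ 0.445 -0.333  0.012]
vial [ 0.492 -0.268  0.05 ]
B [ 0.593 -0.386  0.034]
A [ 0.577 -0.295  0.023]
C [ 0.458 -0.441  0.028]
d1 [ 0.441 -0.254  0.014]
d2 [ 0.441 -0.337  0.014]
```

The two views agree within 8 mm. I'll take the mean for the weight (0.462, -0.437), go down to z≈0.08 and look again.

Request:
play_rows --moves '[[[0.012,0.002,0.04],0,0],[[0,0,0.06],0,0],[[0,0,0.06],0,0],[[0,0,0.04],0,0],[[0,0,0.02],0,0],[[0,0,0],0,0],[[0,0,0],0,0],[[0,0,0],0,0]]'

```text
t: 1.82
tool_pos: [0.4637, -0.4368, 0.0806]
tcp_rot: [[0.918, 0.398, 0.002], [0.398, -0.918, -0.002], [0.001, 0.002, -1.0]]
force: [-0.4, -0.1, 0.2]
gripper_width: 0.0004
grasp_force: 0.0
```

```bash
python3 - <<'E'
from plant import ctrl
import cv2,numpy as np
w=ctrl.read_camera("wrist")["image"];c=ctrl.read_camera("scene")["image"];d=ctrl.read_camera("side")["image"]
t=lambda a:cv2.resize(a,(400,300),interpolation=cv2.INTER_CUBIC)
cv2.imwrite("pics/w2.png",np.hstack([np.vstack([t(c[240:340,200:333]),t(d[225:325,235:368])]),np.vstack([t(w[180:360,200:440]),t(w)])])[:,:,::-1])
cv2.imwrite("pics/w2full.png",w[:,:,::-1])
s=ctrl.sense();print(s["t"],s["tool_pos"])
E
```

```text
1.9667 [ 0.46377884 -0.43640826  0.08061108]
```

View pics/w2.png

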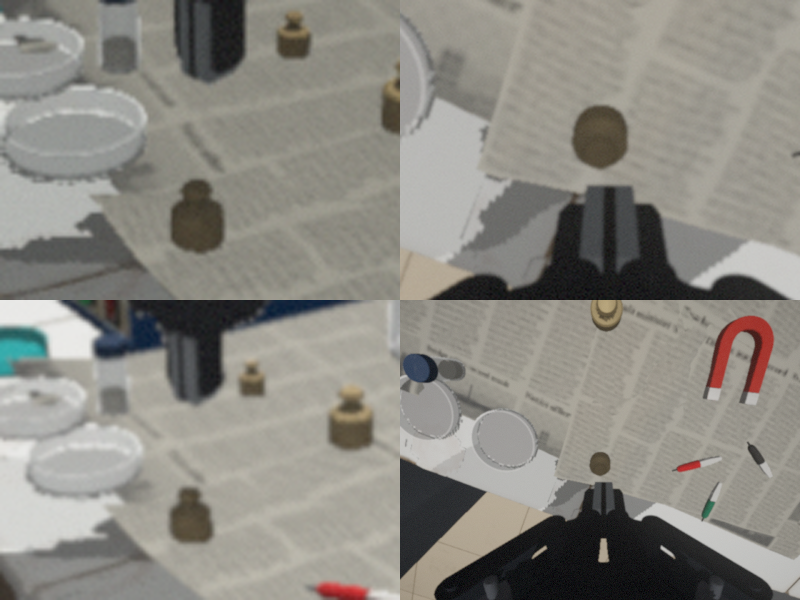

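The tip stands a few mm right of the weight in both outside views, and the wrist view shows the weight just ahead of the tip. I'll use the visible fingertip to remove the calibration bias.

```bash
python3 - <<'E'
import pickle
from h import *
T=np.array([.4638,-.4364,.0806])
for n,tip,top,body in [("scene",(269.3,264.5),(265.4,301),(265.5,322)),("side",(299.3,257.5),(298,288.3),(298.3,304.5))]:
    c=pickle.load(open(n+".pkl","rb"))
    b=ray(c,*tip,.0806)-T; print(n,"bias",b.round(4),"knobtop",ray(c,*top,.030).round(4),"corrected",(ray(c,*top,.03)-b).round(4))
from plant import ctrl
c=ctrl.read_camera("wrist");c["K"]=np.array(c["K"])
# knob in wrist crop (600,135)->full
u,v=200+200*.6,180+135*.6
print(ctrl.sense()["tool_pos"],"wrist",[ray(c,u,v,z).round(4) for z in(.015,.03)])
E
```

```text
scene bias [-0.0005 -0.0043  0.    ] knobtop [ 0.4575 -0.4403  0.03  ] corrected [ 0.4581 -0.436   0.03  ]
side bias [0.0014 0.0033 0.    ] knobtop [ 0.4587 -0.4364  0.03  ] corrected [ 0.4573 -0.4397  0.03  ]
[ 0.46368877 -0.43623212  0.08035842] wrist [array([ 0.461 , -0.4357,  0.015 ]), array([ 0.4668, -0.4334,  0.03  ])]
```

Estimates settle at about (0.460, -0.437), so I shift -4 mm in x, descend to z≈0.05 and hold.

Request:
play_rows --moves '[[[-0.005,-0.001,0.025],0,0],[[-0.004,-0.001,0.03],0,0],[[0,0,0.015],0,0],[[0,0,0.005],0,0],[[0,0,0],0,0],[[0,0,0],0,0],[[0,0,0],0,0],[[0,0,0],0,0]]'

```text
t: 2.68
tool_pos: [0.4599, -0.4366, 0.0497]
tcp_rot: [[0.917, 0.398, 0.001], [0.398, -0.917, -0.001], [0.0, 0.001, -1.0]]
force: [0.9, -0.4, 0.6]
gripper_width: 0.0
grasp_force: 0.0
```

Request:
play_rows --moves '[[[0,0,0],0,0],[[0,0,0],0,0],[[0,0,0],0,0],[[0,0,0],0,0],[[0,0,0],0,0],[[0,0,0],0,0],[[0,0,0],0,0],[[0,0,0],0,0]]'

```text
t: 3.35
tool_pos: [0.4596, -0.4364, 0.0493]
tcp_rot: [[0.917, 0.398, 0.0], [0.398, -0.917, -0.0], [0.0, 0.0, -1.0]]
force: [-0.0, 0.9, -0.2]
gripper_width: 0.0
grasp_force: 0.0
```

Request:
play_rows --moves '[[[0,0,0],0,0],[[0,0,0],0,0],[[0,0,0],0,0],[[0,0,0],0,0],[[0,0,0],0,0],[[0,0,0],0,0],[[0,0,0],0,0],[[0,0,0],0,0]]'

```text
t: 4.02
tool_pos: [0.4596, -0.4364, 0.0493]
tcp_rot: [[0.917, 0.398, 0.0], [0.398, -0.917, -0.0], [0.0, 0.0, -1.0]]
force: [-0.2, 0.2, -0.1]
gripper_width: -0.0
grasp_force: 0.0
```

```bash
python3 - <<'E'
from plant import ctrl
import cv2,numpy as np
w=ctrl.read_camera("wrist")["image"];c=ctrl.read_camera("scene")["image"];d=ctrl.read_camera("side")["image"]
t=lambda a:cv2.resize(a,(400,300),interpolation=cv2.INTER_CUBIC)
cv2.imwrite("pics/w3.png",np.hstack([np.vstack([t(c[240:340,200:333]),t(d[225:325,235:368])]),np.vstack([t(w[180:360,200:440]),t(w)])])[:,:,::-1])
s=ctrl.sense();print(s["t"],s["tool_pos"])
E
```

```text
4.1667 [ 0.45959824 -0.43646221  0.04933443]
```

View pics/w3.png

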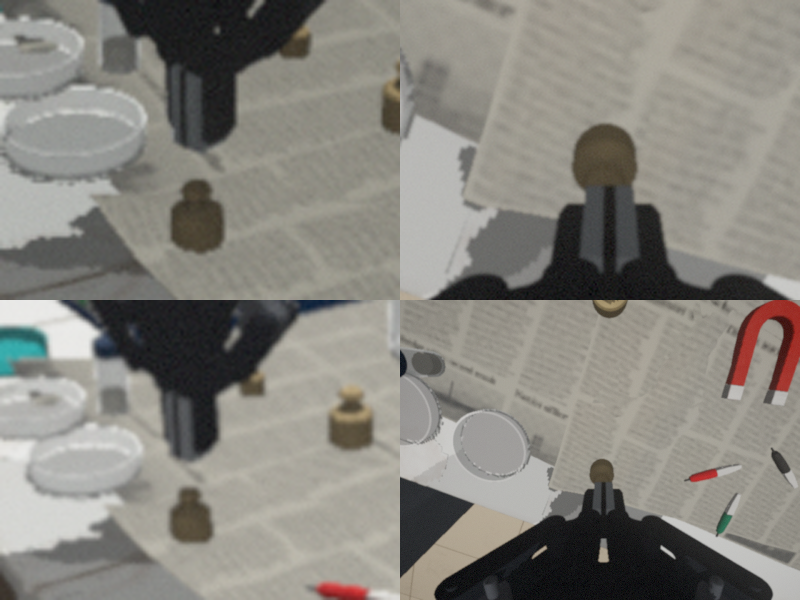

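The tip is centred over the middle weight in all views, about 2 cm above it. I'll hold a little longer, then lift to z≈0.15 and cross to the target dish.

Request:
play_rows --moves '[[[0,0,0],0,0],[[0,0,0],0,0],[[0,0,0],0,0],[[0,0,0],0,0],[[0,0,0],0,0],[[0,0,0],0,0],[[0,0,0],0,0],[[0,0,0],0,0]]'

```text
t: 4.83
tool_pos: [0.4596, -0.4365, 0.0493]
tcp_rot: [[0.917, 0.398, 0.0], [0.398, -0.917, -0.0], [0.0, 0.0, -1.0]]
force: [0.3, -0.2, 0.6]
gripper_width: 0.0002
grasp_force: 0.0
```

Request:
play_rows --moves '[[[0,0,-0.05],0,0],[[0,0,-0.06],0,0],[[0,0,-0.06],0,0],[[0,0,-0.06],0,0],[[0,0,-0.02],0,0],[[0,0,0],0,0],[[0,0,0],0,0]]'

```text
t: 5.42
tool_pos: [0.4593, -0.4363, 0.149]
tcp_rot: [[0.917, 0.398, -0.0], [0.398, -0.917, 0.0], [-0.0, -0.0, -1.0]]
force: [0.8, -0.2, 0.1]
gripper_width: 0.0002
grasp_force: 0.0
```

Request:
play_rows --moves '[[[0.0183,-0.055,0],0,0],[[0.0183,-0.055,0],0,0],[[0.0183,-0.055,0],0,0],[[0.0183,-0.055,0],0,0],[[0.0183,-0.055,0],0,0],[[0.0183,-0.055,0],0,0],[[0.0183,-0.055,0],0,0],[[0.0183,-0.055,0],0,0]]'

```text
t: 6.08
tool_pos: [0.4417, -0.2501, 0.1477]
tcp_rot: [[0.917, 0.398, -0.003], [0.398, -0.917, 0.001], [-0.002, -0.003, -1.0]]
force: [1.2, -0.1, 0.1]
gripper_width: 0.0002
grasp_force: 0.0
```

Request:
play_rows --moves '[[[0,0,0],0,0],[[0,0,0],0,0],[[0,0,0],0,0],[[0,0,0],0,0],[[0,0,0],0,0]]'

```text
t: 6.5
tool_pos: [0.4429, -0.2529, 0.1489]
tcp_rot: [[0.918, 0.397, -0.0], [0.397, -0.918, -0.0], [-0.001, 0.0, -1.0]]
force: [0.3, 0.4, 0.5]
gripper_width: -0.0001
grasp_force: 0.0
```

```bash
python3 - <<'E'
from plant import ctrl
import cv2,numpy as np,pickle
C=ctrl.read_camera("wrist");C["K"]=np.array(C["K"]);pickle.dump(C,open("w4.pkl","wb"));w=C["image"]
c=ctrl.read_camera("scene")["image"];d=ctrl.read_camera("side")["image"]
t=lambda a:cv2.resize(a,(400,300),interpolation=cv2.INTER_CUBIC)
cv2.imwrite("pics/w4.png",np.hstack([np.vstack([t(c[200:300,150:283]),t(d[185:285,200:333])]),np.vstack([t(w[150:330,200:440]),t(w)])])[:,:,::-1])
s=ctrl.sense();print(s["t"],s["tool_pos"])
E
```

```text
6.65 [ 0.44300999 -0.25240489  0.1491625 ]
```

View pics/w4.png

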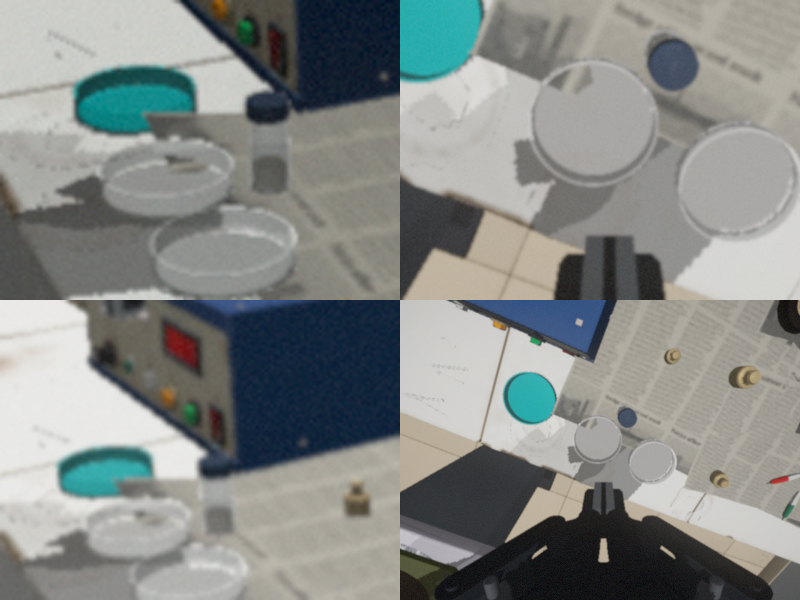

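The vial clearly stands by dish 1, which has its wrist rim centre at about (316,222). I'll check its position and the distance to the blue instrument's corner.

```bash
python3 - <<'E'
import pickle
from h import *
c=pickle.load(open("w4.pkl","rb"));s=pickle.load(open("scene.pkl","rb"))
print("d1",ray(c,316.4,222,.014),"d2",ray(c,403,257,.014),"vial",ray(c,364,188,.05))
print("corner",ray(s,247,229,0),ray(s,200,205,0)); d=pickle.load(open("side.pkl","rb"))
print("d1 scene",ray(s,150+169/3,200+170/3,.014),"side",ray(d,200+138/3,185+222/3,.014))
E
```

```text
d1 [ 0.44492404 -0.24569099  0.014     ] d2 [ 0.44561088 -0.32906975  0.014     ] vial [ 0.4919503  -0.26407143  0.05      ]
corner [ 0.5487695  -0.15420114  0.        ] [ 0.51132965 -0.00755517  0.        ]
d1 scene [ 0.44123215 -0.25598999  0.014     ] side [ 0.44157935 -0.25063828  0.014     ]
```

The mean is (0.4425, -0.251), which the tool is already over, and the instrument is over 10 cm away. I'll descend to z≈0.042 and hold.

Request:
play_rows --moves '[[[0,-0.003,0.04],0,0],[[0,0,0.06],0,0],[[0,0,0.06],0,0],[[0,0,0.06],0,0],[[0,0,0.03],0,0],[[0,0,0.015],0,0],[[0,0,0],0,0],[[0,0,0],0,0]]'

```text
t: 7.32
tool_pos: [0.4429, -0.2509, 0.0436]
tcp_rot: [[0.917, 0.398, 0.0], [0.398, -0.917, -0.0], [0.0, 0.0, -1.0]]
force: [-0.3, -1.0, 0.5]
gripper_width: 0.0001
grasp_force: 0.0
```

Request:
play_rows --moves '[[[0,0,0],0,0],[[0,0,0],0,0],[[0,0,0],0,0],[[0,0,0],0,0],[[0,0,0],0,0],[[0,0,0],0,0],[[0,0,0],0,0],[[0,0,0],0,0]]'

```text
t: 7.98
tool_pos: [0.4426, -0.2506, 0.0433]
tcp_rot: [[0.917, 0.398, 0.0], [0.398, -0.917, -0.0], [-0.0, 0.0, -1.0]]
force: [0.2, -0.7, 0.7]
gripper_width: 0.0002
grasp_force: 0.0
```

Request:
play_rows --moves '[[[0,0,0],0,0],[[0,0,0],0,0],[[0,0,0],0,0],[[0,0,0],0,0],[[0,0,0],0,0],[[0,0,0],0,0],[[0,0,0],0,0],[[0,0,0],0,0]]'

```text
t: 8.65
tool_pos: [0.4427, -0.2506, 0.0433]
tcp_rot: [[0.917, 0.398, 0.0], [0.398, -0.917, -0.0], [0.0, 0.0, -1.0]]
force: [0.6, -0.6, -0.4]
gripper_width: -0.0001
grasp_force: 0.0
```

Request:
play_rows --moves '[[[0,0,0],0,0],[[0,0,0],0,0],[[0,0,0],0,0],[[0,0,0],0,0],[[0,0,0],0,0],[[0,0,0],0,0],[[0,0,0],0,0],[[0,0,0],0,0]]'

```text
t: 9.32
tool_pos: [0.4426, -0.2506, 0.0433]
tcp_rot: [[0.917, 0.398, -0.0], [0.398, -0.917, -0.0], [-0.0, 0.0, -1.0]]
force: [-0.7, -0.2, 1.3]
gripper_width: -0.0003
grasp_force: 0.0
```

```bash
python3 - <<'E'
from plant import ctrl
import cv2,numpy as np
w=ctrl.read_camera("wrist")["image"]
c=ctrl.read_camera("scene")["image"];d=ctrl.read_camera("side")["image"]
t=lambda a:cv2.resize(a,(400,300),interpolation=cv2.INTER_CUBIC)
cv2.imwrite("pics/w5.png",np.hstack([np.vstack([t(c[200:300,150:283]),t(d[185:285,200:333])]),np.vstack([t(w[150:330,200:440]),t(w)])])[:,:,::-1])
s=ctrl.sense();print(s["t"],s["tool_pos"],s["force"])
E
```

```text
9.4667 [ 0.44269666 -0.25061807  0.0433223 ] [-0.19388509  0.28334713 -0.69996011]
```

View pics/w5.png

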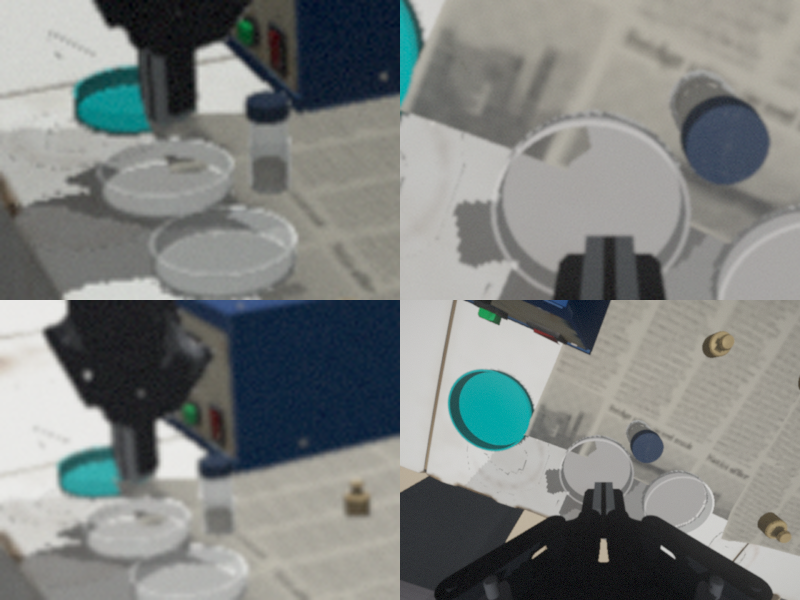

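The tip is centred over the dish in both outside views (tip u 168 vs dish 169, and 136 vs 138), about 3 cm above the rim and clear of the vial. It has held there for over two seconds, so I'm handing in.

```bash
python3 -c "
from plant import ctrl
print(ctrl.sign_off())"
```

```text
the job is handed in; nothing more can be done
None
```

I pointed at the middle weight for over two seconds, then at the centre of the dish beside the vial, and handed in still pointing there; the views and force readings showed no contact and nothing moved, but the sign-off returned no verdict.

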